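# Vent the press reservoir and dip its oil level

### The arm

A 6-joint arm with a two-finger parallel gripper is mounted at the origin on the work surface. World frame = base frame: x ahead of the robot, y to its left, z up, the work surface at z = 0. Lengths are in mm, angles in rad, forces in N, time in s.
With the tool pointing down it reaches from about 250 to 775 mm from the base axis. Payload 8.9 kg.
Tool frame: the origin (TCP) lies at the very end of the fingers, on their centre line; the grasp point (between the pads) lies 19 mm behind it (r.grip_point_offset is the distance from the TCP to the grasp point, in mm); z points along the fingers, y is the direction in which the jaws open and shut (so a half turn about z gives the same grasp; the last joint's range is limited). The gripper opens to 85 mm and grips with 20 to 120 N. Pads are 22 mm wide; open, the fingers measure 114 mm over their backs; the gripper's body (76 mm by 85 mm) begins 54 mm behind the grasp point. The pads swing forward as they close: fully open they stand 13 mm farther back than shut.
Start: joints at [1.085, 0.291, -0.153, 1.127, 0, 1.431], TCP at [178.436, 493.745, 231.305] pointing down, gripper open.
Joint ranges: [-2.52, 2.52], [-0.91, 1.74], [-1.3, 1.37], [-1.96, 2.02], [-1.52, 1.47], [-3.14, 3.14]. Speed limits (rad/s): [2.22, 2.22, 2.79, 3.14, 3.14, 3.14].

### API

Orientations are given as a rotation vector (axis times angle).
In Python, from cell import r gives the robot as it stands.
- The arm moves only by the shell command python3 -m creep 'ROWS'. ROWS is a JSON object of lists of equal length, an entry for each row: "fingers": the opening, from 0 (shut) to 1 (fully open); "offset": the shift along the world's x, y, z in mm, a list of three; "rot": the turn, a rotation vector about the world's x, y, z in degrees, a list of three. In form: {"fingers": [fingers, ...], "offset": [[dx, dy, dz], ...], "rot": [[wx, wy, wz], ...]}. A call has 1 to 5 rows; each row shifts and turns the commanded pose from where the row before left it; what a row does not reach is not made up. A row lasts 1/8 s, in which the tool goes at most 62.5 mm and 10.7 degrees, less where a joint would pass 70% of its speed; a pose out of reach is approached as far as the arm can. A call is refused whole if a number of a shift passes 62.5 or a number of a turn 10.7, either way. A call with a gripper value outside its range is refused whole. The fingers move at their own pace and stop on an object; the grip force is fixed at half the most. Time passes only in rows, so rows that do not move let the fingers close. It gives the time, the measured TCP pose, the force and the opening at its end, in the units of the state.
- r.get_obs(): the state, without advancing time (a new reading comes with each control period).
- r.grab_frame(name): name is "scene" or "side" or "wrist"; returns the picture (384x512x3 uint8, red, green, blue); there is no depth.
- r.calibration(name): a dict with "camera_matrix" (3x3 intrinsics, pixels), "k1" (the pictures are not rectified: a ray, as slopes to the right and down, at radius r is drawn at 1 + k1 r^2 times it, then the intrinsics apply), "origin" and "orientation" of the camera in the world; the wrist camera has in their place "T_tool_cam" (4x4, takes a point from camera to tool coordinates, whose origin is the TCP and whose axes are the flange's). Camera axes: x right, y down, z forward; pixel columns grow to the right and rows downward; lengths in mm; the calibration is good to about 2 mm. A picture is of the moment at which its call begins: read the wrist's pose just before it. calibration takes no time and is no camera call.
- r.hand_in(): hands the job in, once; it reports no verdict.
The state is a dict: "t": time; "joints": joint angles; "joint_velocities": joint speeds; "effort": joint torques, N m; "tcp_pos": TCP position; "eef_rot": TCP orientation; "ft_force": force on the tool from outside, world axes, zero at the start; "moment": the same for the moment, N m; "opening": opening from 0.0 (shut) to 1.0 (fully open).
Only numpy, scipy, OpenCV 4.12 (cv2) and the standard library are available. Lean on these libraries where they do the work, as an engineer would, in place of code of your own. Each camera call takes 0.05 s, during which the arm holds its last target.

### The job

Check the oil in the shop press's reservoir: first swing the vent cock's lever a quarter turn until it is fully open, in line with its pipe, and leave it open. Then take the gauge rod from its stand by the handle, slide it down the slanting guide tube until its collar stops on the mouth and keep it there for a moment, draw it out, and hold it up for reading: rod level and still, the tip over the middle of the drip tray and about a hand's height above it. Finish while still holding it there, touching nothing else with the rod, and leave the bottle, the can and the spanner where they are.

Things in the scene. Friction and masses are not known exactly. Their poses are not given: they have to be found in the camera images.
- tank: Oil reservoir: fixed grey steel box, 180 (x) x 200 (y) x 100 mm high; its dark lid overhangs 6 mm (top at z = 100). Origin: centre of its underside, z up. On the lid: vent pipe with cock at y = -45, slanting guide tube at y = +45, black filler cap 40 wide, 16 high at (-55, +62). Place and yaw (1.0 to 1.6 rad) change.
- cock_pivot (a point): On the vertical turning axis of the vent cock's lever, at the lever's mid-height; (20, -45, 148) mm from the tank's origin; axes as the tank's. The 22 mm vent pipe (axis at z = 125) runs along the tank's x under it, from 61 mm on the +x side to 74 mm on the -x side; the cock's brass body is 44 x 30 x 28 mm.
- lever_end (a point): Middle of the black sleeve on the vent cock's flat lever, 65 mm from the turning axis. Lever 16 mm wide, 8 mm thick, 85 mm long; sleeve 19 wide, 11 thick, 40 to 85 mm from the axis. Closed it points to the tank's -y, across the pipe; open to the tank's -x, along the pipe. About 2 N here turns it; it stays where left.
- vent_cock (a joint): Angle of the vent cock's lever, rad: 0 closed (lever across the pipe), 1.571 fully open (in line with the pipe), with a hard stop at each end. It grows clockwise seen from above. Starts at 0 to 0.2.
- tube_mouth (a point): Centre of the guide tube's flared mouth, in its rim's plane; (46, 45, 139) mm from the tank's origin. x axis: along the tube outward, towards the tank's +x and 40 degrees above level; y: the tank's y. Mouth 28 mm outside, 22 inside, narrowing within 16 mm to a 13 mm bore. The rod goes in along -x, 110 mm, until the collar sits on the rim.
- rod_grip (a point): Centre of the gauge rod's black handle, 64 (x) x 14 (y) x 18 (z) mm. x axis: along the rod, tip to handle. At first the rod lies level in its stand, handle sides upright, this point 56 mm above the table. Collar (disc 30 mm wide, 7 thick) 38 to 45 mm towards the tip, then an 8 mm round shank with tapered end; 8 mm square tail to 70 mm on the other side. 0.1 to 0.17 kg.
- rod_collar (a point): Centre of the face of the collar that looks to the tip: 45 mm from the handle's centre. It rests on the tube's rim when the rod is fully in.
- rod_tip (a point): Tip of the gauge rod, 110 mm from the collar's face and 155 mm from the handle's centre.
- gauge_rod: The whole gauge rod; origin and axes as rod_grip.
- rod_stand: Fixed stand of the rod: base plate 200 x 50 x 8 mm, two slotted posts 8 mm thick, 30 wide, 59 high, at 105 mm to -x and 56 mm to +x of the origin; slots 12 mm wide. Origin: on the table under the rod's handle; x along the rod, tip to handle. Left or right of the tank; yaw within 0.4 rad.
- drip_tray: Fixed open aluminium tray 180 x 140 x 28 mm high, on the other side of the tank from the rod's stand. Origin: centre of its underside, on the table.
- oil_bottle: Bystander: grey bottle 64 mm wide, 150 mm high, standing. Origin: centre of its underside.
- grease_can: Bystander: steel can 84 mm wide, 85 mm high, standing. Origin: centre of its underside.
- spanner: Bystander: spanner 190 mm long, lying on the table beyond the tank. Origin: centre of its underside.
Mind the look-alikes: they are no part of the job. Of the things that look like the drip_tray, take the one that is farthest to the robot's right at the start.

How it is judged:
By the outcome, as a careful person would: the job done as asked, in the order asked, and still so for the second after the job is handed in, while the arm keeps its last pose, push and grip.
It also fails if it takes over 72 s, if anything falls off the work surface, if the arm or the gripper's body presses on something with over 40 N, if the wrist force passes 120 N, or if a joint passes its speed limit or range.

## Working session

There is one attempt and no reset: what is moved stays moved. The work goes in short steps, Python scripts to look and compute and a shell command to move; the robot and the scene stay as the last step left them, time stands still between calls to the robot, and variables do not carry over. Pictures are saved under pics/ and viewed, and the job is handed in when it is done.

```bash
ls; mkdir -p pics
python3 - <<'E'
from cell import r
import cv2,numpy as np
np.set_printoptions(precision=4,suppress=True)
o=r.get_obs();print(o)
for n in ["scene","side","wrist"]:
    print(n,r.calibration(n))
    cv2.imwrite(f"pics/{n}0.png",cv2.cvtColor(r.grab_frame(n),cv2.COLOR_RGB2BGR))
E
```

```text
pics
{'t': 0.0, 'joints': array([ 1.0847,  0.2913, -0.1541,  1.1267,  0.    ,  1.4315]), 'joint_velocities': array([ 0.0012,  0.0006,  0.0015, -0.0001,  0.0003, -0.0004]), 'effort': array([ -0.0004, -53.7143,  33.1369,   0.016 ,  -0.0002,  -0.    ]), 'tcp_pos': array([178.2376, 493.3589, 230.7299]), 'eef_rot': array([-0.5419, -3.0941,  0.0019]), 'ft_force': array([-0.1068,  0.5246, -0.2607]), 'moment': array([ 0.0138, -0.0183,  0.0215]), 'opening': 1.0037786133661915}
scene {'camera_matrix': array([[380.0353,   0.    , 260.948 ],
       [  0.    , 380.0353, 192.5791],
       [  0.    ,   0.    ,   1.    ]]), 'k1': -0.09432567792008288, 'origin': array([1060.5634,  443.6165, 1019.0678]), 'orientation': array([-1.1634, -2.4923,  0.8367])}
side {'camera_matrix': array([[401.9475,   0.    , 254.7054],
       [  0.    , 401.9475, 189.0504],
       [  0.    ,   0.    ,   1.    ]]), 'k1': 0.023772082791351505, 'origin': array([  64.1108, -661.4636,  698.3919]), 'orientation': array([-2.1074,  0.6664, -0.3391])}
wrist {'camera_matrix': array([[283.3833,   0.    , 257.2364],
       [  0.    , 283.3833, 194.8186],
       [  0.    ,   0.    ,   1.    ]]), 'k1': -0.03468025281424907, 'T_tool_cam': array([[  -0.0007,   -0.946 ,   -0.3241,   83.1455],
       [   1.    ,   -0.0006,   -0.0005,   -0.8809],
       [   0.0003,   -0.3241,    0.946 , -142.2314],
       [   0.    ,    0.    ,    0.    ,    1.    ]])}
```

View pics/scene0.png

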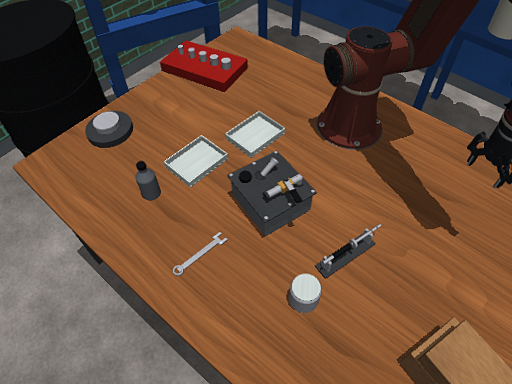

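View pics/side0.png

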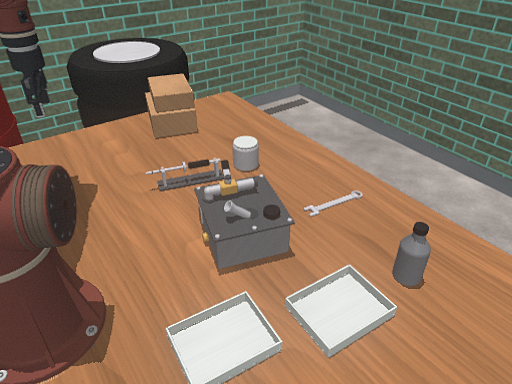

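View pics/wrist0.png

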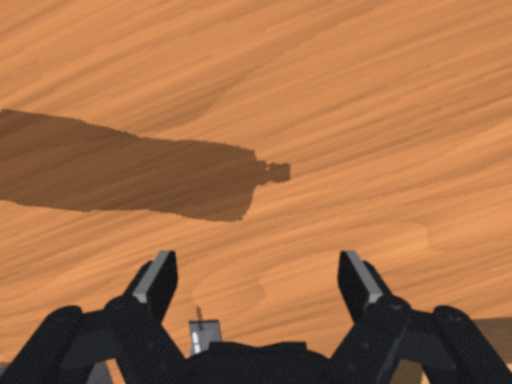

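Scene picture: robot at (350,100), tank (270,190), rod in its stand (347,250), can (305,292), spanner (200,253), bottle (148,182), and two tray look-alikes at (255,133) and (196,160). I'll crop these regions in close.

```bash
cat > h.py <<'E'
import numpy as np,cv2
from scipy.spatial.transform import Rotation as R
from scipy.optimize import least_squares
from cell import r
np.set_printoptions(precision=3,suppress=True)
def cam(n,obs=None):
    c=r.calibration(n)
    if n!='wrist': return c['camera_matrix'],c['k1'],R.from_rotvec(c['orientation']).as_matrix(),np.array(c['origin'])
    T=c['T_tool_cam'];A=R.from_rotvec(obs['eef_rot']).as_matrix()
    return c['camera_matrix'],c['k1'],A@T[:3,:3],A@T[:3,3]+obs['tcp_pos']
def ray(C,uv):
    K,k,A,o=C
    d=cv2.undistortPoints(np.array([[uv]],float),K,np.array([k,0,0,0,0.]))[0,0]
    v=A@np.array([d[0],d[1],1]);return o,v/np.linalg.norm(v)
def onz(C,uv,z):
    o,v=ray(C,uv);return o+v*(z-o[2])/v[2]
def tri(obs):  # list of (C,uv)
    M=np.zeros((3,3));b=np.zeros(3)
    for C,uv in obs:
        o,v=ray(C,uv);P=np.eye(3)-np.outer(v,v);M+=P;b+=P@o
    return np.linalg.solve(M,b)
def proj(C,P):
    K,k,A,o=C;P=np.atleast_2d(P);q=(P-o)@A
    s=q[:,:2]/q[:,2:];rr=(s**2).sum(1,keepdims=True);s=s*(1+k*rr)
    return s*[K[0,0],K[1,1]]+[K[0,2],K[1,2]]
def crop(src,dst,x,y,w,h,f):
    im=cv2.imread(src)[y:y+h,x:x+w];cv2.imwrite(dst,cv2.resize(im,None,fx=f,fy=f,interpolation=cv2.INTER_CUBIC))
E
python3 - <<'E'
from h import *
crop('pics/scene0.png','pics/c1.png',220,140,110,100,7)
crop('pics/scene0.png','pics/c2.png',305,215,85,70,8)
crop('pics/side0.png','pics/c3.png',140,140,160,130,5)
crop('pics/scene0.png','pics/c4.png',150,100,150,90,5)
S=cam('scene');D=cam('side')
for uv in [(255,133),(196,160)]: print(onz(S,uv,5))
for uv in [(224,340),(340,308)]: print('side',onz(D,uv,5))
E
```

```text
[ 273.646 -250.372    5.   ]
[ 513.748 -323.69     5.   ]
side [ 281.899 -242.355    5.   ]
side [ 520.172 -317.528    5.   ]
```

View pics/c1.png

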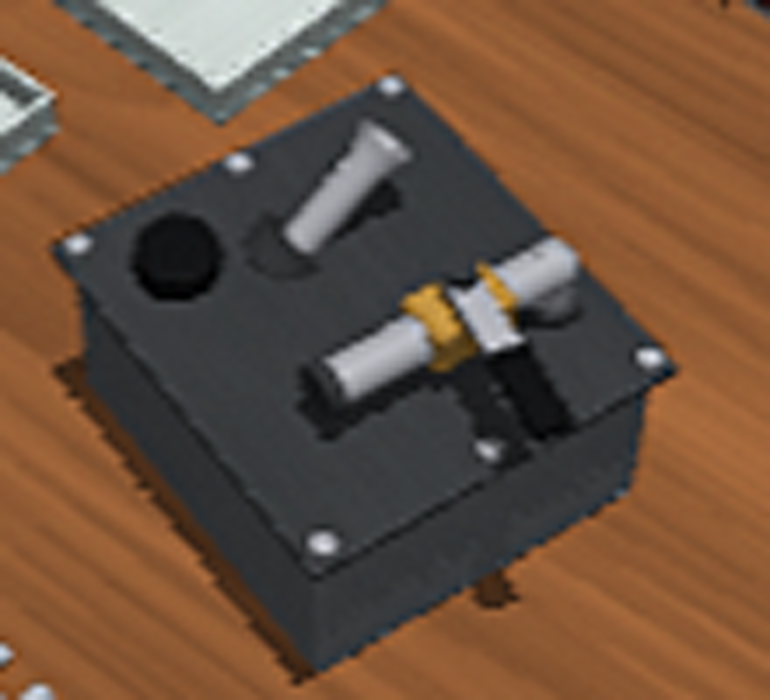

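View pics/c2.png

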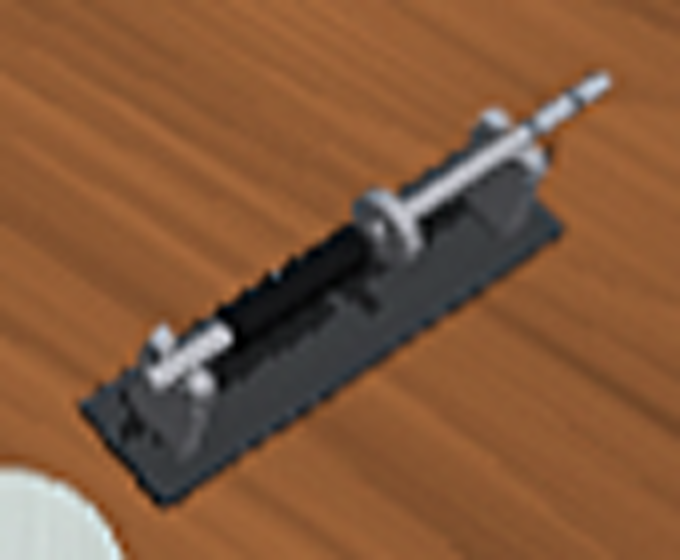

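View pics/c3.png

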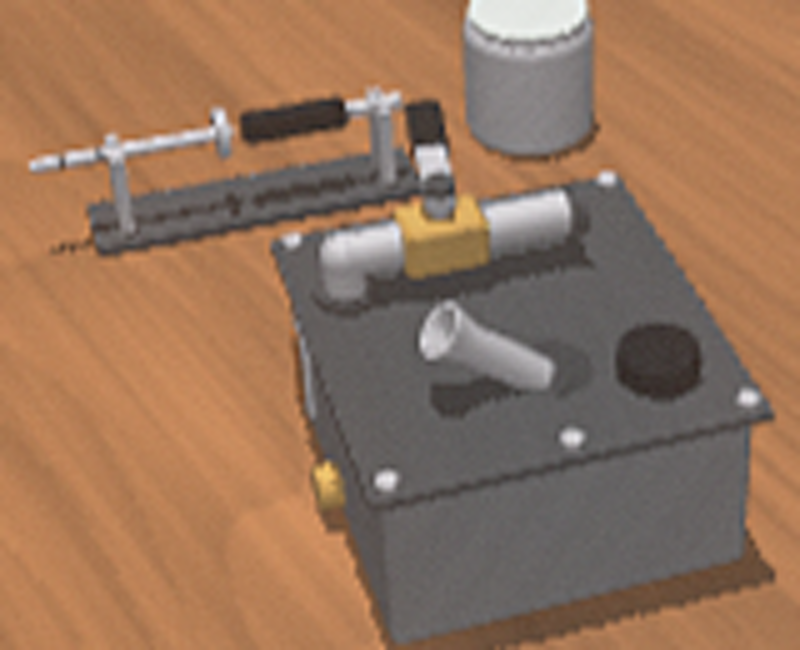

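View pics/c4.png

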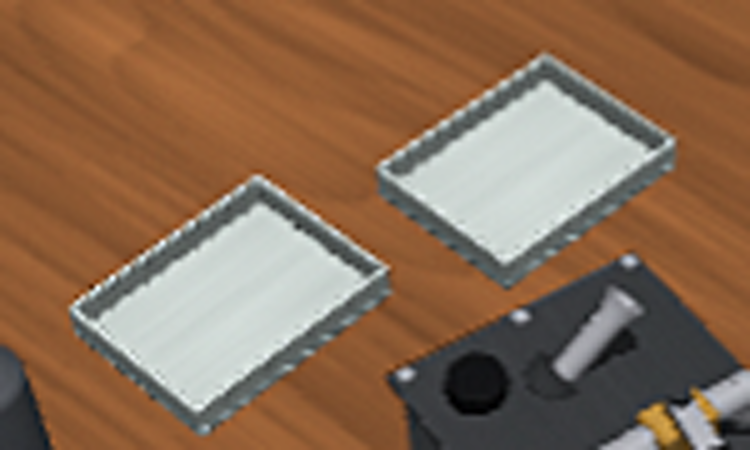

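```bash
cat > fit.py <<'E'
from h import *
S=cam('scene');D=cam('side')
def f(x0,y0,f,p): return [x0+(p[0]+.5)/f-.5,y0+(p[1]+.5)/f-.5]
s1=lambda *p:f(220,140,7,p); s2=lambda *p:f(305,215,8,p); d3=lambda *p:f(140,140,5,p); s4=lambda *p:f(150,100,5,p)
L=[(96,-106,100),(-96,-106,100),(-96,106,100),(96,106,100),(46,45,139)]
ps=[s1(678,370),s1(315,578),s1(55,247),s1(395,75),s1(385,142)]
pd=[d3(272,243),d3(615,172),d3(772,413),d3(385,508),d3(440,332)]
L=np.array(L,float)
def W(q,P):
    c,s=np.cos(q[2]),np.sin(q[2]);P=np.atleast_2d(P)
    return np.c_[q[0]+c*P[:,0]-s*P[:,1],q[1]+s*P[:,0]+c*P[:,1],P[:,2]]
if __name__=='__main__':
    def res(q,w=(1,1)):
        P=W(q,L);return np.r_[w[0]*(proj(S,P)-ps).ravel(),w[1]*(proj(D,P)-pd).ravel()]
    for w in [(1,1),(1,0),(0,1)]:
        o=least_squares(res,[450,-50,1.3],args=(w,));print(w,o.x);
        if w==(1,1): print(o.fun.reshape(-1,2))
    for a,b in zip(ps,pd): print('tri',tri([(S,a),(D,b)]))
    q=least_squares(res,[450,-50,1.3]).x
    print('pivot',W(q,(20,-45,148)),'lever0',W(q,(20,-110,148)),'open',W(q,(-45,-45,148)),'mouth',W(q,(46,45,139)))
    print('leverends scene', [onz(S,s1(*p),152) for p in [(485,310),(555,425)]])
    print('sidelever',[onz(D,d3(*p),153.5) for p in [(438,180),(422,105)]])
    tip=tri([(S,s2(607,78)),(D,d3(32,165))]);tail=tri([(S,s2(155,380)),(D,d3(398,98))])
    print('tip',tip,'tail',tail,np.linalg.norm(tip-tail),'exp 225')
    for C,t,a in[(S,s2(607,78),s2(155,380)),(D,d3(32,165),d3(398,98))]:
        a=onz(C,a,57);t=onz(C,t,56);u=(a-t)/np.linalg.norm(a-t);print(t,a,np.linalg.norm(a-t),'grip',t+155*u,'yaw',np.arctan2(u[1],u[0]))
    print('stand base',[onz(S,s2(*p),8) for p in [(562,228),(165,507),(82,405)]])
    tr=[s4(72,308),s4(257,178),s4(388,270),s4(203,415)]
    c=[onz(S,p,28) for p in tr];print('tray',c,np.mean(c,0))
    c=[onz(D,p,28) for p in [(286,304),(349,268),(395,306),(330,345)]];print('traySide',c,np.mean(c,0))
E
python3 fit.py
```

```text
(1, 1) [483.271  -4.126   2.871]
[[ 0.463 -0.893]
 [ 0.516 -0.267]
 [-0.906  0.118]
 [ 0.03  -0.655]
 [ 0.29  -0.473]
 [-0.383 -0.458]
 [ 0.757 -0.104]
 [ 1.619 -0.726]
 [-1.803 -0.457]
 [ 0.606 -0.429]]
(1, 0) [484.706  -3.422   2.861]
(0, 1) [482.214  -4.902   2.879]
tri [420.615 123.933  97.589]
tri [603.931  72.619  99.289]
tri [ 544.213 -130.717   98.546]
tri [364.849 -80.825  97.988]
tri [426.774 -34.946 137.357]
pivot [[476.016  44.581 148.   ]] lever0 [[493.375 107.22  148.   ]] open [[538.655  27.221 148.   ]] mouth [[426.924 -35.206 139.   ]]
leverends scene [array([484.718,  62.91 , 152.   ]), array([513.487, 120.462, 152.   ])]
sidelever [array([478.958,  51.837, 153.5  ]), array([509.358, 116.571, 153.5  ])]
tip [367.376 327.68   57.241] tail [579.906 267.384  58.221] 220.91938280849996 exp 225
[366.76  327.408  56.   ] [579.975 266.737  57.   ] 221.6819755911285 grip [515.84  284.987  56.699] yaw -0.2772281589118421
[367.83  329.918  56.   ] [580.475 269.913  57.   ] 220.95190822073374 grip [517.003 287.824  56.702] yaw -0.2750326473837609
stand base [array([403.11 , 341.984,   8.   ]), array([594.887, 289.274,   8.   ]), array([580.943, 242.848,   8.   ])]
tray [array([ 602.337, -389.542,   28.   ]), array([ 428.101, -381.355,   28.   ]), array([ 433.78, -242.71,   28.  ]), array([ 609.491, -247.98 ,   28.   ])] [ 518.427 -315.397   28.   ]
traySide [array([ 421.765, -258.478,   28.   ]), array([ 599.764, -261.989,   28.   ]), array([ 599.975, -389.094,   28.   ]), array([ 430.224, -378.145,   28.   ])] [ 512.932 -321.926   28.   ]
```

Tray candidates: scene (255,133), at about (278,-246), and scene (196,160), at about (516,-319). The second is farther right (lower y), so I take that one. c4 shows it clearly.

The tank fit agrees to about 1 px, except that its yaw comes out at 2.87 rad, not the stated 1.0–1.6. The lever, tube and cap positions all support 2.87, so I go with the measurement. The lever starts at about 64° azimuth in the world frame.

Next I move above the lever's trailing side with the fingers shut.

```bash
python3 -m creep '{"fingers":[0,0,0,0,0],"offset":[[35,-45,0],[35,-45,0],[35,-45,0],[35,-45,0],[35,-45,0]],"rot":[[0,0,0],[0,0,0],[0,0,0],[0,0,0],[0,0,0]]}'
python3 -m creep '{"fingers":[0,0,0,0,0],"offset":[[35,-45,0],[35,-45,0],[35,-45,0],[35,-45,-15],[15,-15,-15]],"rot":[[0,0,0],[0,0,0],[0,0,0],[0,0,0],[0,0,0]]}'
```

```text
t: 0.78
tcp_pos: [354.2, 267.2, 231.3]
eef_rot: [0.542, 3.094, 0.0]
ft_force: [-0.1, -0.5, 0.1]
opening: 0.001
t: 1.4
tcp_pos: [509.9, 71.3, 200.6]
eef_rot: [0.546, 3.093, -0.0]
ft_force: [0.3, 0.1, -0.6]
opening: -0.001
```

```bash
python3 -m creep '{"fingers":[0,0],"offset":[[-37,47,-10],[0,0,0]],"rot":[[0,0,0],[0,0,0]]}'
python3 - <<'E'
from h import *
for n in ['scene','wrist']:
    cv2.imwrite(f'pics/{n}1.png',cv2.cvtColor(r.grab_frame(n),cv2.COLOR_RGB2BGR))
crop('pics/scene1.png','pics/c5.png',220,120,130,110,6)
E
```

```text
t: 1.65
tcp_pos: [468.1, 122.7, 189.9]
eef_rot: [-0.538, -3.091, 0.0]
ft_force: [0.2, 0.4, 0.1]
opening: 0.002
```

View pics/c5.png

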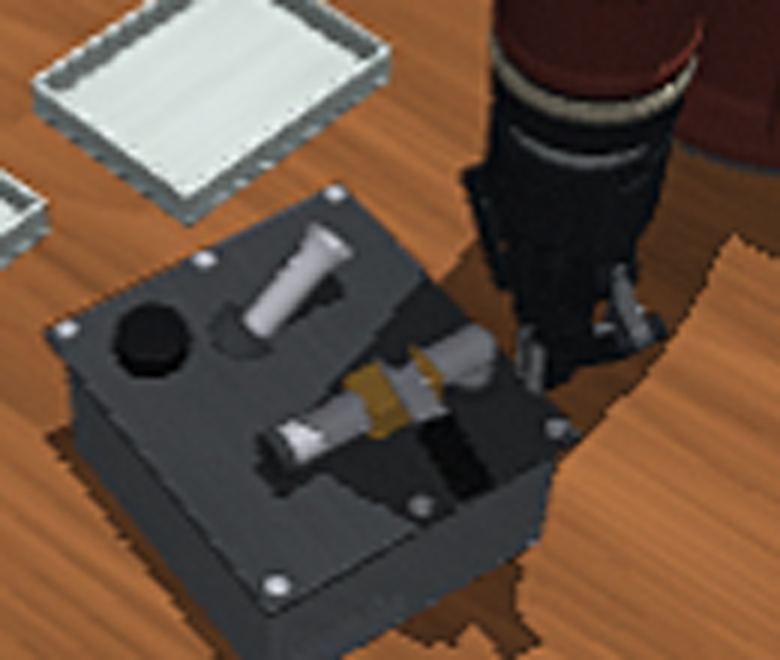

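View pics/wrist1.png

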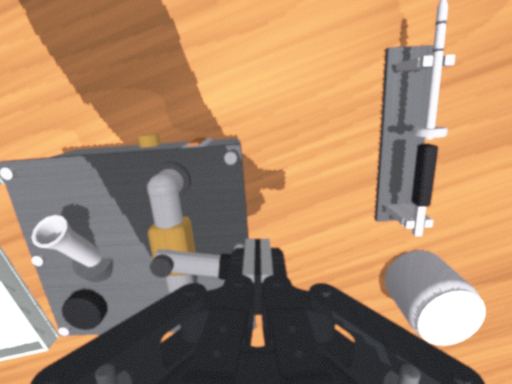

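Run:
```python
from h import *
o=r.get_obs();C=cam('wrist',o)
print(o['tcp_pos'],R.from_rotvec(o['eef_rot']).as_matrix())
print('tcp',proj(C,o['tcp_pos']),'pivot pred',proj(C,[476,44.6,154]), 'meas',onz(C,(160,265),154))
print('mouth',onz(C,(49,233),139),'pipe end junction')
print('lever root center at px 218,264', onz(C,(218,264),152))
print('rod tip',onz(C,(443,3),56),'tail',onz(C,(418,235),57), 'handle ends',onz(C,(429,146),60),onz(C,(421,206),60))
```

```text
[470.837 121.491 191.09 ] [[-0.941  0.338 -0.001]
 [ 0.338  0.941 -0.   ]
 [ 0.    -0.    -1.   ]]
tcp [[258.956 251.883]] pivot pred [[162.37  262.719]] meas [477.167  42.073 154.   ]
mouth [429.57  -36.613 139.   ] pipe end junction
lever root center at px 218,264 [491.777  82.007 152.   ]
rod tip [371.313 326.582  56.   ] tail [584.81  266.742  57.   ] handle ends [489.696 291.68   60.   ] [549.927 273.909  60.   ]
```

```bash
python3 -m creep '{"fingers":[0,0,0],"offset":[[0,-4,-25],[0,0,-26],[0,0,0]],"rot":[[0,0,0],[0,0,0],[0,0,0]]}'; python3 -m creep '{"fingers":[0,0,0,0],"offset":[[5,-2,0],[5,-2,0],[5,-2,0],[0,0,0]],"rot":[[0,0,0],[0,0,0],[0,0,0],[0,0,0]]}'
```

```text
t: 2.12
tcp_pos: [470.5, 116.5, 139.2]
eef_rot: [-0.542, -3.092, 0.001]
ft_force: [-1.1, -0.3, 0.3]
opening: 0.001
t: 2.62
tcp_pos: [487.0, 110.6, 140.6]
eef_rot: [0.542, 3.094, 0.0]
ft_force: [-0.4, 0.1, -0.5]
opening: 0.004
```

```bash
python3 -m creep '{"fingers":[0,0,0,0,0],"offset":[[8,-4,0],[8,-4,0],[7,-4,0],[7,-5,0],[0,0,0]],"rot":[[0,0,0],[0,0,0],[0,0,0],[0,0,0],[0,0,0]]}'; python3 -m creep '{"fingers":[0,0,0,0,0],"offset":[[6,-6,0],[5,-6,0],[4,-7,0],[4,-7,0],[0,0,0]],"rot":[[0,0,0],[0,0,0],[0,0,0],[0,0,0],[0,0,0]]}';python3 - <<'E'
from h import *
for n in ['side','wrist']:
    cv2.imwrite(f'pics/{n}2.png',cv2.cvtColor(r.grab_frame(n),cv2.COLOR_RGB2BGR))
crop('pics/side2.png','pics/c6.png',140,110,160,140,5)
E
```

```text
t: 3.25
tcp_pos: [517.3, 93.2, 140.2]
eef_rot: [0.543, 3.094, -0.0]
ft_force: [0.1, 0.0, -0.9]
opening: -0.002
t: 3.88
tcp_pos: [536.2, 66.9, 140.4]
eef_rot: [0.543, 3.093, -0.0]
ft_force: [-0.0, 0.0, -0.7]
opening: -0.001
```

View pics/c6.png

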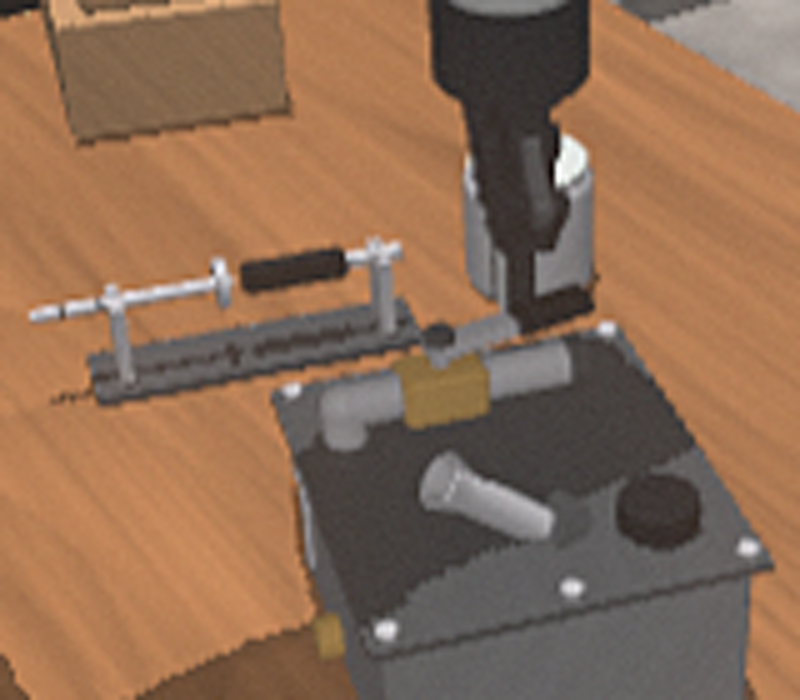

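View pics/wrist2.png

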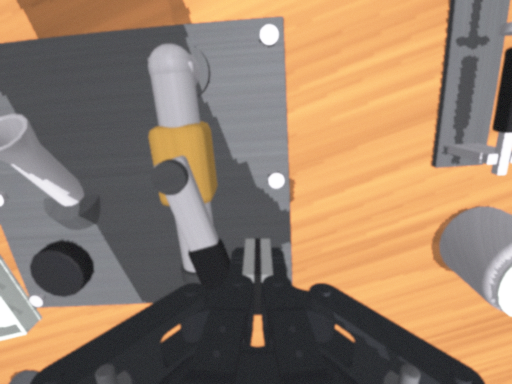

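The lever follows: it now sits about 15° short of the pipe line in the wrist view. I continue gently to the stop.

```bash
python3 -m creep '{"fingers":[0,0,0,0],"offset":[[2,-5,0],[1,-5,0],[1,-4,0],[0,0,0]],"rot":[[0,0,0],[0,0,0],[0,0,0],[0,0,0]]}'; python3 -m creep '{"fingers":[0,0],"offset":[[0,-2,0],[0,0,0]],"rot":[[0,0,0],[0,0,0]]}';python3 -m creep '{"fingers":[0,0],"offset":[[0,-2,0],[0,0,0]],"rot":[[0,0,0],[0,0,0]]}'
```

```text
t: 4.47
tcp_pos: [539.7, 53.3, 140.3]
eef_rot: [0.543, 3.094, -0.001]
ft_force: [0.6, 0.4, -0.1]
opening: -0.0
t: 4.72
tcp_pos: [539.5, 51.6, 140.4]
eef_rot: [0.542, 3.094, -0.0]
ft_force: [-0.9, 1.1, -0.5]
opening: -0.001
t: 4.97
tcp_pos: [539.3, 50.9, 140.3]
eef_rot: [-0.541, -3.094, -0.004]
ft_force: [-0.5, 7.0, 0.1]
opening: -0.003
```

```bash
python3 -m creep '{"fingers":[0,0],"offset":[[0,-2,0],[0,0,0]],"rot":[[0,0,0],[0,0,0]]}';python3 - <<'E'
from h import *
for n in ['side','wrist']:
    cv2.imwrite(f'pics/{n}3.png',cv2.cvtColor(r.grab_frame(n),cv2.COLOR_RGB2BGR))
crop('pics/side3.png','pics/c7.png',190,150,90,60,8)
E
```

```text
t: 5.22
tcp_pos: [539.2, 50.4, 140.3]
eef_rot: [-0.539, -3.094, -0.009]
ft_force: [-1.0, 14.8, 0.7]
opening: 0.0
```

View pics/wrist3.png

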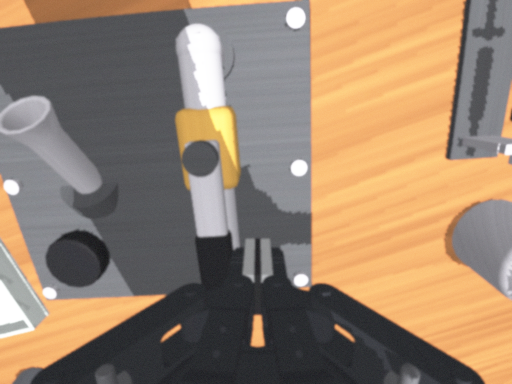

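View pics/c7.png

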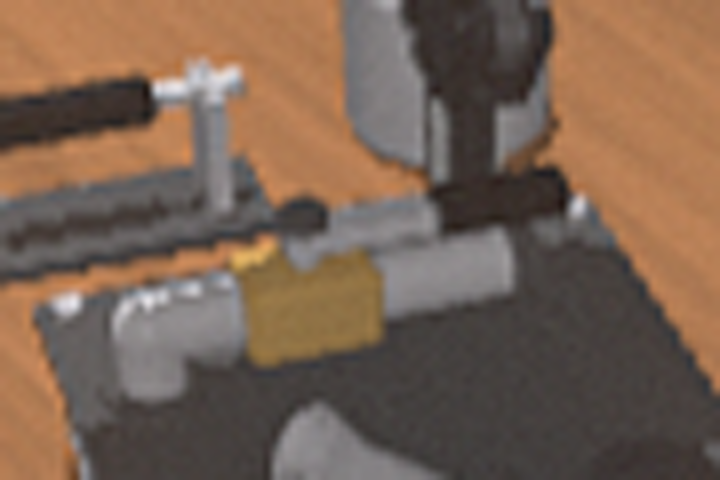

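The wrist and side views show the lever parallel over the pipe. The push reached 15 N against the roughly 2 N needed to turn it, so it is on the open stop. I back off and turn toward the rod.

```bash
python3 -m creep '{"fingers":[0,0,0,0,0],"offset":[[3,12,0],[0,5,30],[0,5,40],[0,13,0],[0,13,0]],"rot":[[0,0,0],[0,0,0],[0,0,10.6],[0,0,10.6],[0,0,10.6]]}'
python3 -m creep '{"fingers":[1,1,1,1,1],"offset":[[0,13,0],[0,13,0],[0,13,0],[0,13,0],[0,13,0]],"rot":[[0,0,10.6],[0,0,10.6],[0,0,10.6],[0,0,10.6],[0,0,10.6]]}'
python3 -m creep '{"fingers":[1,1,1,1,1],"offset":[[0,13,0],[0,13,0],[0,13,0],[0,13,0],[0,13,0]],"rot":[[0,0,10.6],[0,0,10.6],[0,0,10.6],[0,0,10.6],[0,0,10.6]]}'
python3 -m creep '{"fingers":[1,1,1,1,1],"offset":[[0,13,0],[-5,13,0],[-5,13,0],[-8,13,0],[0,0,0]],"rot":[[0,0,10.6],[0,0,10.6],[0,0,10.6],[0,0,10.6],[0,0,0]]}'
python3 - <<'E'
from h import *
o=r.get_obs();print(o['joints'],o['tcp_pos'],R.from_rotvec(o['eef_rot']).as_matrix())
C=cam('wrist',o);cv2.imwrite('pics/wrist4.png',cv2.cvtColor(r.grab_frame('wrist'),cv2.COLOR_RGB2BGR))
E
```

```text
t: 5.95
tcp_pos: [543.1, 95.9, 211.0]
eef_rot: [-0.335, 3.122, -0.002]
ft_force: [-0.2, -0.5, -0.4]
opening: 0.004
t: 6.58
tcp_pos: [542.7, 161.1, 210.4]
eef_rot: [-1.694, 2.646, -0.002]
ft_force: [-0.4, -0.0, 0.3]
opening: 1.002
t: 7.2
tcp_pos: [542.7, 226.1, 210.3]
eef_rot: [2.696, -1.612, 0.002]
ft_force: [-0.0, 0.2, -0.4]
opening: 1.004
t: 7.82
tcp_pos: [524.3, 278.3, 210.3]
eef_rot: [3.095, -0.536, 0.001]
ft_force: [0.4, -0.9, -0.1]
opening: 0.999
[ 0.365  0.433  0.001  1.139 -0.001 -2.433] [524.279 278.342 210.34 ] [[ 0.942 -0.337  0.   ]
 [-0.337 -0.942 -0.001]
 [ 0.001  0.    -1.   ]]
```

View pics/wrist4.png

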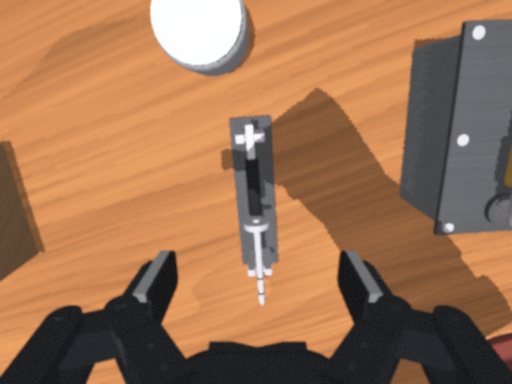

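Run:
```python
from h import *
crop('pics/wrist4.png','pics/c8.png',215,110,70,200,4)
```

```text
(no output)
```

View pics/c8.png

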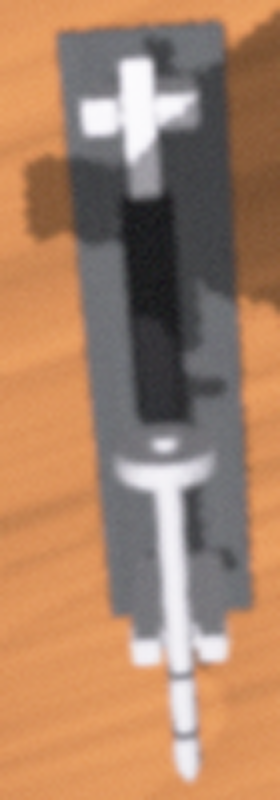

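Run:
```python
from h import *
o=r.get_obs();C=cam('wrist',o)
g=lambda x,y,z:onz(C,(215+(x+.5)/4-.5,110+(y+.5)/4-.5),z)
tail=g(137,60,60);h1=g(147,197,65);h2=g(163,420,65);tip=g(188,778,56)
print(tail,h1,h2,tip);print('handle len',np.linalg.norm(h1-h2),'ctr',(h1+h2)/2,'len',np.linalg.norm((tip-tail)[:2]))
u=(tail-tip)[:2];u/=np.linalg.norm(u);print('from tip',tip[:2]+155*u,'yaw',np.arctan2(u[1],u[0]),'yawh',np.arctan2(*(h1-h2)[[1,0]]))
ps=[g(98,118,59),g(178,108,59)];print('posts tail',ps,np.mean(ps,0)); ps=[g(147,650,59),g(213,648,59)];print('tip post',ps,np.mean(ps,0))
a=np.array([np.cos(-.276),np.sin(-.276),0]);z=np.array([0,0,1.]);t=np.radians(20)
x=np.cos(t)*a-np.sin(t)*z;d=-np.sin(t)*a-np.cos(t)*z
T=np.c_[x,np.cross(d,x),d]
A=R.from_rotvec(o['eef_rot']).as_matrix()
print('rot needed deg',np.degrees(R.from_matrix(T@A.T).as_rotvec()),'grip pt offset',r.grip_point_offset,d)
```

```text
[582.264 264.899  60.   ] [549.476 274.218  65.   ] [489.741 291.604  65.   ] [366.604 328.01   56.   ]
handle len 62.2130002233815 ctr [519.609 282.911  65.   ] len 224.70474891115077
from tip [515.365 284.476] yaw -0.28469098987020497 yawh -0.28322259807326866
posts tail [array([571.956, 279.456,  59.   ]), array([567.345, 259.275,  59.   ])] [569.65  269.366  59.   ]
tip post [array([418.117, 322.9  ,  59.   ]), array([411.973, 303.878,  59.   ])] [415.045 313.389  59.   ]
rot needed deg [ 6.159 19.076  4.   ] grip pt offset 18.700000000000003 [-0.329  0.093 -0.94 ]
```

```bash
python3 -m creep '{"fingers":[1,1,1,1],"offset":[[3,1,-35],[3,1,-40],[0,0,-40],[0,0,0]],"rot":[[3,9.5,1.8],[3,9.5,1.8],[0,0,0],[0,0,0]]}'
python3 - <<'E'
from h import *
o=r.get_obs();C=cam('wrist',o)
A=R.from_rotvec(o['eef_rot']).as_matrix();print(o['tcp_pos'],o['joints']);print(A)
print('az y',np.degrees(np.arctan2(A[1,1],A[0,1])), 'tcp target',np.array([516.5,283.8,56])+18.7*A[:,2])
cv2.imwrite('pics/wrist5.png',cv2.cvtColor(r.grab_frame('wrist'),cv2.COLOR_RGB2BGR))
E
```

```text
t: 8.38
tcp_pos: [529.1, 278.2, 91.8]
eef_rot: [-3.02, 0.433, 0.54]
ft_force: [0.3, -0.6, 1.2]
opening: 1.001
[529.076 278.203  91.833] [ 0.266  0.776  0.222  1.324  0.176 -2.618]
[[ 0.9   -0.28  -0.334]
 [-0.265 -0.96   0.091]
 [-0.346  0.007 -0.938]]
az y -106.25791959564411 tcp target [510.261 285.493  38.453]
```

View pics/wrist5.png

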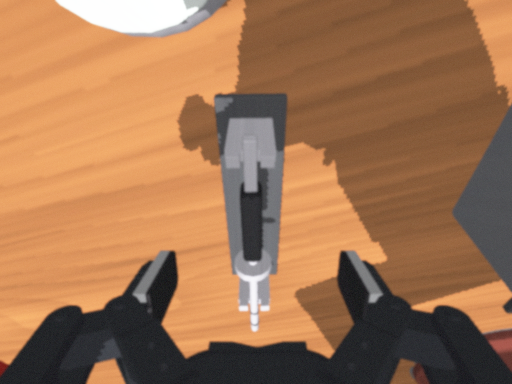

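```bash
python3 -m creep '{"fingers":[1,1,1,0.6,0.4],"offset":[[-7,3.5,-20],[-7,2.5,-20],[-5,2,-13.5],[0,0,0],[0,0,0]],"rot":[[0,0,0],[0,0,0],[0,0,0],[0,0,0],[0,0,0]]}'
python3 -m creep '{"fingers":[0.2,0,0,0],"offset":[[0,0,0],[0,0,0],[0,0,0],[0,0,0]],"rot":[[0,0,0],[0,0,0],[0,0,0],[0,0,0]]}'
python3 - <<'E'
from h import *
cv2.imwrite('pics/wrist6.png',cv2.cvtColor(r.grab_frame('wrist'),cv2.COLOR_RGB2BGR))
cv2.imwrite('pics/side6.png',cv2.cvtColor(r.grab_frame('side'),cv2.COLOR_RGB2BGR))
crop('pics/side6.png','pics/c9.png',130,120,140,90,5)
E
```

```text
t: 9.05
tcp_pos: [512.3, 288.0, 43.2]
eef_rot: [-3.019, 0.425, 0.527]
ft_force: [-0.2, -0.6, -0.1]
opening: 0.604
t: 9.55
tcp_pos: [511.9, 287.8, 42.3]
eef_rot: [-3.02, 0.425, 0.529]
ft_force: [0.9, -0.8, 4.9]
opening: 0.152
```

View pics/wrist6.png

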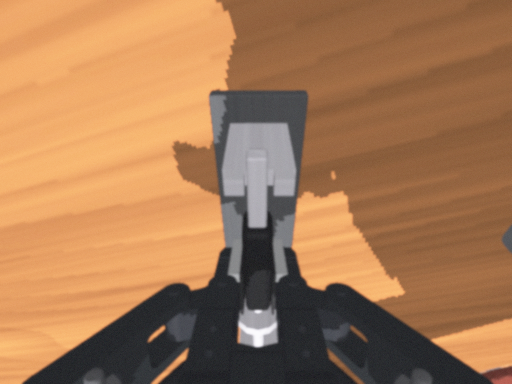

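View pics/c9.png

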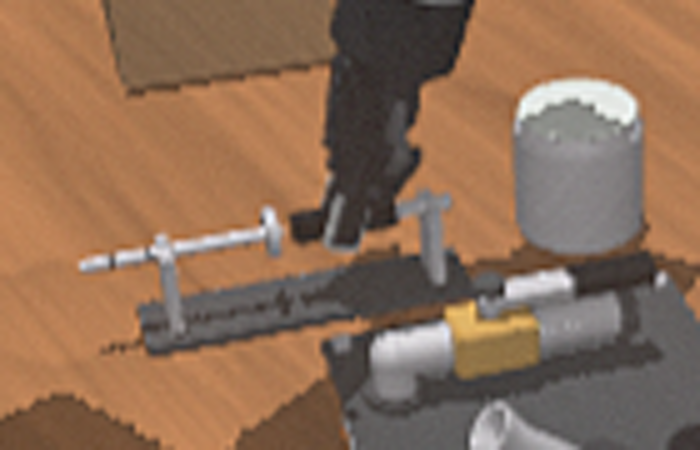

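Grip holds: opening 0.152 is about 13 mm, with the handle between the pads midway between collar and tail. Lifting straight up.

```bash
python3 -m creep '{"fingers":[0,0,0,0,0],"offset":[[0,0,10],[0,0,20],[0,0,35],[0,0,40],[0,0,40]],"rot":[[0,0,0],[0,0,0],[0,0,0],[0,0,0],[0,0,0]]}'
python3 -m creep '{"fingers":[0,0,0,0,0],"offset":[[0,0,40],[0,0,0],[-5,-15,0],[-5,-15,0],[-5,-15,0]],"rot":[[0,0,0],[0,0,-10],[0,0,-10],[0,0,-10],[0,0,-10]]}'
python3 -m creep '{"fingers":[0,0,0,0,0],"offset":[[-5,-15,0],[-5,-15,0],[-5,-15,0],[-5,-15,0],[-5,-15,0]],"rot":[[0,0,-10],[0,0,-10],[0,0,-10],[0,0,-10],[0,0,-10]]}'
python3 -m creep '{"fingers":[0,0,0,0,0],"offset":[[-5,-15,0],[-5,-15,0],[-5,-15,0],[-5,-15,0],[-5,-15,0]],"rot":[[0,0,-10],[0,0,-10],[0,0,-10],[0,0,-10],[0,0,-10]]}'
python3 - <<'E'
from h import *
o=r.get_obs();A=R.from_rotvec(o['eef_rot']).as_matrix();print(o['joints'],o['tcp_pos'],o['opening']);print(A)
for n in ['scene','side','wrist']: cv2.imwrite(f'pics/{n}7.png',cv2.cvtColor(r.grab_frame(n),cv2.COLOR_RGB2BGR))
E
```

```text
t: 10.28
tcp_pos: [511.2, 287.7, 188.4]
eef_rot: [-3.02, 0.425, 0.531]
ft_force: [0.7, 0.0, -1.0]
opening: 0.15
t: 10.9
tcp_pos: [496.1, 242.1, 227.0]
eef_rot: [-2.595, 1.391, 0.458]
ft_force: [-0.3, 0.1, -0.6]
opening: 0.151
t: 11.52
tcp_pos: [470.9, 167.1, 227.1]
eef_rot: [-1.707, 2.281, 0.302]
ft_force: [-0.8, -0.3, -1.1]
opening: 0.149
t: 12.15
tcp_pos: [445.6, 92.2, 227.0]
eef_rot: [-0.573, 2.741, 0.104]
ft_force: [0.6, -0.9, -0.9]
opening: 0.151
[-0.075 -0.102 -0.678  0.686  0.162 -0.461] [445.636  92.175 226.978] 0.1508296423607162
[[-0.862 -0.401  0.311]
 [-0.376  0.916  0.138]
 [-0.341  0.002 -0.94 ]]
```

View pics/side7.png

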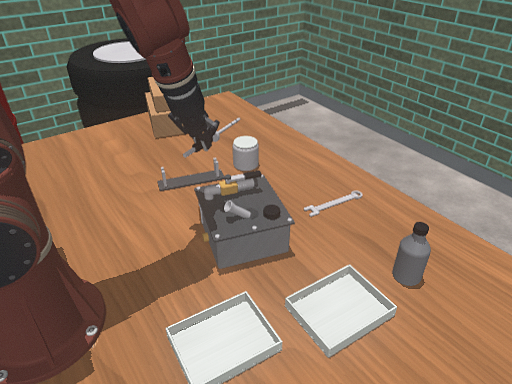

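View pics/scene7.png

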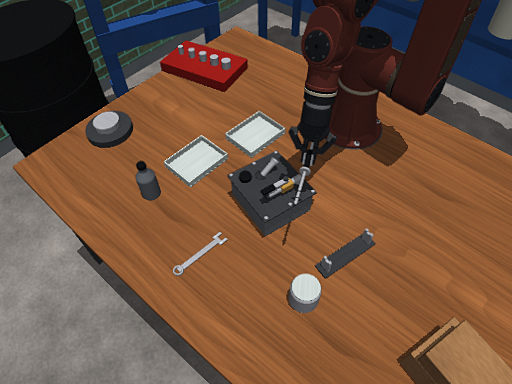

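Rod held securely (opening 0.15), the stand is empty and the lever is still in line. Next: back toward the robot with the remaining yaw, then tilt 40° to the tube's slant.

```bash
python3 -m creep '{"fingers":[0,0,0,0,0],"offset":[[-32,-18,5],[-32,-18,5],[-32,-18,4],[-32,-18,3],[-32,-17,0]],"rot":[[0,0,-9.8],[0,0,-9.8],[0,0,-9.8],[0,0,-9.8],[0,0,0]]}'
python3 -m creep '{"fingers":[0,0,0,0,0],"offset":[[0,0,0],[0,0,0],[0,0,0],[0,0,0],[0,0,0]],"rot":[[2.67,9.64,0],[2.67,9.64,0],[2.67,9.64,0],[2.67,9.64,0],[0,0,0]]}'
python3 - <<'E'
from h import *
o=r.get_obs();A=R.from_rotvec(o['eef_rot']).as_matrix();print(o['joints'],o['tcp_pos'],o['opening']);print(A)
for n in ['scene','side','wrist']: cv2.imwrite(f'pics/{n}8.png',cv2.cvtColor(r.grab_frame(n),cv2.COLOR_RGB2BGR))
crop('pics/side8.png','pics/c10.png',160,110,160,120,5)
crop('pics/scene8.png','pics/c11.png',240,100,120,90,6)
E
```

```text
t: 12.92
tcp_pos: [286.0, 4.6, 244.3]
eef_rot: [0.364, 2.772, -0.061]
ft_force: [-0.7, -0.8, -0.7]
opening: 0.151
t: 13.55
tcp_pos: [288.1, 3.6, 241.4]
eef_rot: [-0.367, -2.761, -0.077]
ft_force: [-0.8, 0.9, -1.9]
opening: 0.153
[-0.255  0.142 -0.396  1.392  0.01   0.007] [288.075   3.562 241.361] 0.15285152591324488
[[-0.904  0.262 -0.338]
 [ 0.243  0.965  0.099]
 [ 0.352  0.007 -0.936]]
```

View pics/c10.png

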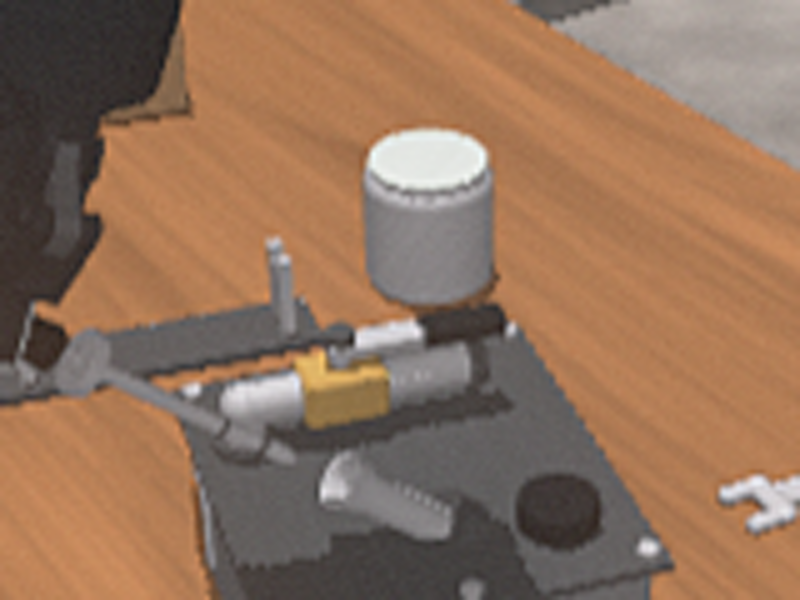

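View pics/c11.png

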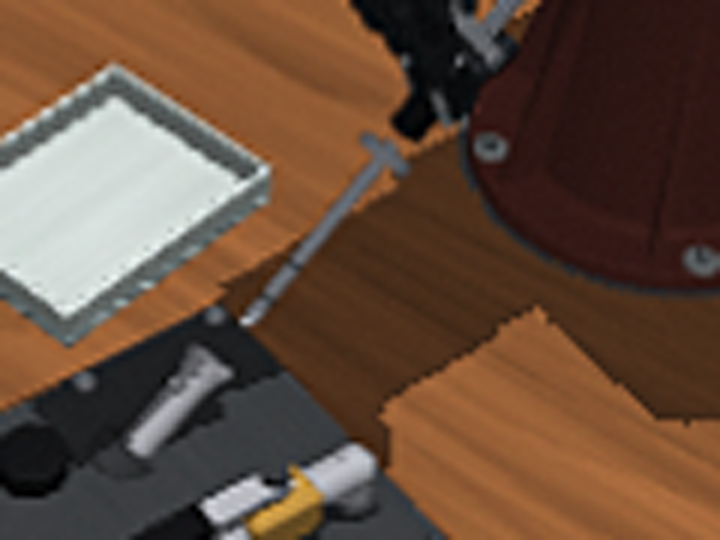

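View pics/wrist8.png

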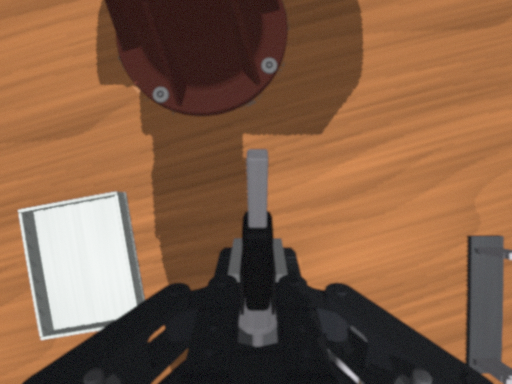

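Run:
```python
from h import *
crop('pics/side8.png','pics/c12.png',160,170,100,52,8)
crop('pics/scene8.png','pics/c13.png',250,110,65,75,8)
```

```text
(no output)
```

View pics/c12.png

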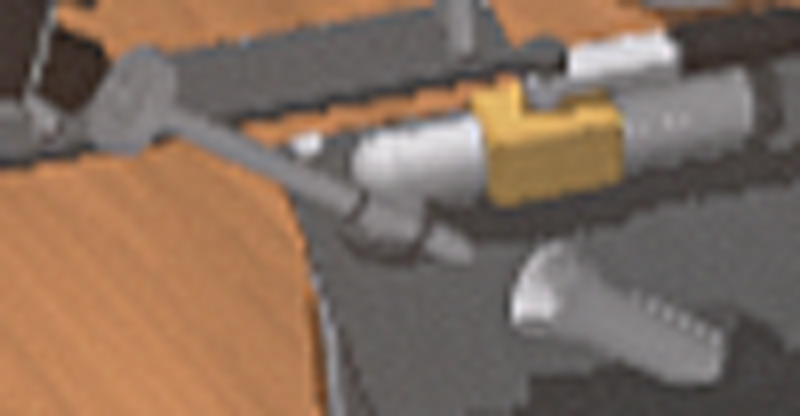

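View pics/c13.png

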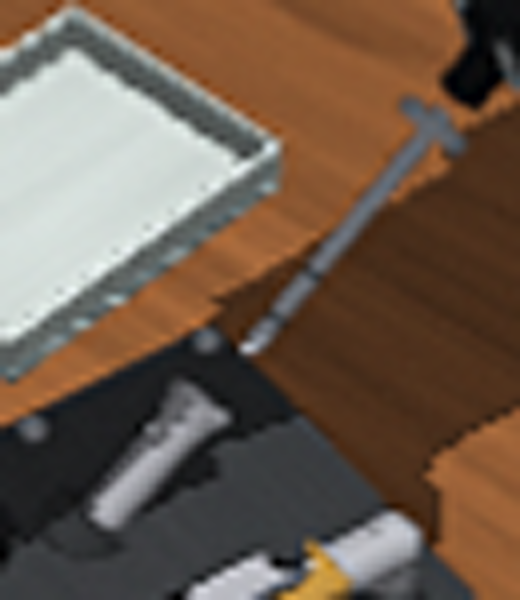

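```bash
cat > m8.py <<'E'
from h import *
S=cam('scene');D=cam('side');o=r.get_obs();A=R.from_rotvec(o['eef_rot']).as_matrix()
f=lambda x0,y0,k,p:[x0+(p[0]+.5)/k-.5,y0+(p[1]+.5)/k-.5]
d=lambda *p:(D,f(160,170,8,p)); s=lambda *p:(S,f(250,110,8,p))
tip=tri([d(470,255),s(245,350)]);col=tri([d(148,100),s(428,130)]);m=tri([d(543,285),s(205,398)]);b=tri([d(708,363),s(102,520)])
print('tip',tip,'col',col,np.linalg.norm(tip-col),'(110)');u=(col-tip)/np.linalg.norm(col-tip)
an=lambda u:(np.degrees(np.arctan2(u[1],u[0])),np.degrees(np.arcsin(u[2])))
print('rod az,el',an(u));t=(m-b)/np.linalg.norm(m-b);print('mouth',m,'base',b,'tube az el',an(t),np.linalg.norm(m-b))
print('tip in tool',A.T@(tip-o['tcp_pos']),'u in tool',A.T@u,'col',A.T@(col-o['tcp_pos']))
print('expected tip if model (x -155 along rod from grip @-18.7)')
E
python3 m8.py
```

```text
tip [407.128 -28.923 155.189] col [327.732  -7.025 226.784] 109.12819337218984 (110)
rod az,el (np.float64(164.58066945389052), np.float64(41.00023632101102))
mouth [426.108 -34.06  139.628] base [472.751 -47.427  98.21 ] tube az el (np.float64(164.00915619390577), np.float64(40.48482086800083)) 63.79451103342826
tip in tool [-147.98    -0.562   40.729] u in tool [ 0.934  0.006 -0.358] col [-46.107   0.097   1.61 ]
expected tip if model (x -155 along rod from grip @-18.7)
```

Rod tip, collar, mouth and tube base triangulate well. Tip to collar is 109 mm against the true 110, rod and tube agree to within about 0.6°, and the tip is 25 mm out and within 0.7 mm of the tube axis. A small trim, then advance.

```bash
python3 -m creep '{"fingers":[0,0,0,0],"offset":[[-0.3,1.1,-1],[7.4,-2.05,-6.4],[7.4,-2.05,-6.4],[0,0,0]],"rot":[[-0.19,-0.67,-0.4],[0,0,0],[0,0,0],[0,0,0]]}'
python3 - <<'E'
from h import *
o=r.get_obs();A=R.from_rotvec(o['eef_rot']).as_matrix();print(o['tcp_pos'],o['ft_force']);print(A)
for n in ['scene','side']: cv2.imwrite(f'pics/{n}9.png',cv2.cvtColor(r.grab_frame(n),cv2.COLOR_RGB2BGR))
a=cv2.imread('pics/side9.png')[180:222,170:260];b=cv2.imread('pics/scene9.png')[130:182,250:310]
cv2.imwrite('pics/c14.png',cv2.resize(a,None,fx=8,fy=8,interpolation=2));cv2.imwrite('pics/c15.png',cv2.resize(b,None,fx=10,fy=10,interpolation=2))
E
```

```text
t: 14.2
tcp_pos: [301.2, 0.7, 229.7]
eef_rot: [-0.383, -2.78, -0.072]
ft_force: [0.4, 0.4, -1.0]
opening: 0.148
[301.247   0.657 229.658] [ 0.389  0.37  -0.976]
[[-0.908  0.271 -0.318]
 [ 0.254  0.962  0.094]
 [ 0.332  0.005 -0.943]]
```

View pics/c14.png

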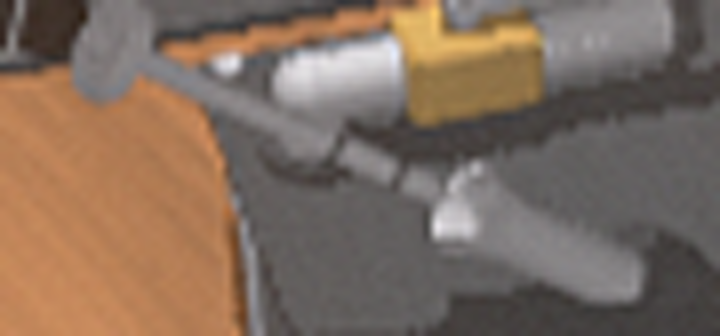

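View pics/c15.png

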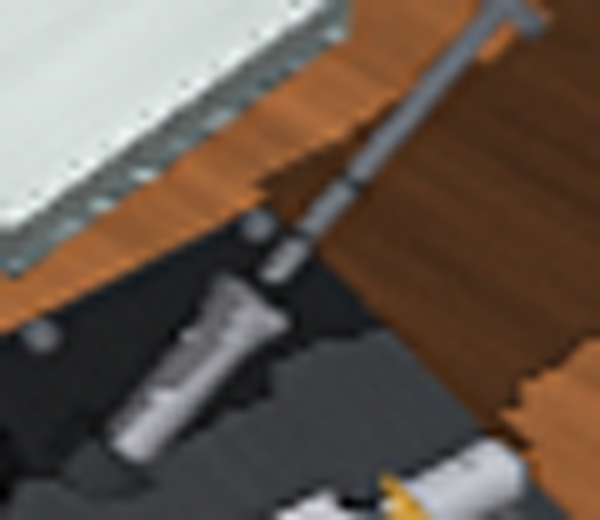

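```bash
cat > w.py <<'E'
from h import *
o=r.get_obs();A=R.from_rotvec(o['eef_rot']).as_matrix()
m=np.array([426.3,-34.5,139.3]);a=np.array([-.738,.2046,.643])
tip=A@np.array([-148,-.56,40.7])+o['tcp_pos'];u=A@np.array([.934,.006,-.358])
dd=tip-m;al=dd@a;pe=dd-al*a
print('t',o['t'],'tip',tip,'along',al,'perp xyz',pe,'az,el',np.degrees(np.arctan2(u[1],u[0])),np.degrees(np.arcsin(u[2])),'F',o['ft_force'],'M',o['moment'],'j',o['joints'],'op',o['opening'])
E
python3 w.py
```

```text
t 14.3 tip [422.093 -33.592 142.323] along 5.233959189618311 perp xyz [-0.344 -0.163 -0.343] az,el 164.02320125090498 40.41061011114921 F [-0.761  0.629 -1.24 ] M [-0.119 -0.349 -0.009] j [-0.254  0.157 -0.401  1.352  0.011  0.018] op 0.1536520437156392
```

```bash
python3 -m creep '{"fingers":[0,0,0,0,0],"offset":[[5.9,-1.6,-5.1],[5.9,-1.6,-5.1],[5.9,-1.6,-5.1],[3.7,-1,-3.2],[0,0,0]],"rot":[[0,0,0],[0,0,0],[0,0,0],[0,0,0],[0,0,0]]}'; python3 w.py
```

```text
t: 14.92
tcp_pos: [322.4, -5.1, 211.2]
eef_rot: [-0.383, -2.779, -0.072]
ft_force: [-0.4, -0.0, -1.2]
opening: 0.151
t 14.925 tip [443.674 -39.47  123.631] along -23.91390343153126 perp xyz [-0.275 -0.077 -0.292] az,el 164.01528111560827 40.4136648110122 F [-0.355 -0.032 -1.203] M [-0.1   -0.354 -0.049] j [-0.255  0.214 -0.382  1.314  0.011  0.017] op 0.15068917112018626
```

In past the flare, with no side force. Continuing.

```bash
python3 -m creep '{"fingers":[0,0,0,0,0],"offset":[[7.4,-2.05,-6.4],[7.4,-2.05,-6.4],[7.4,-2.05,-6.4],[7.4,-2.05,-6.4],[0,0,0]],"rot":[[0,0,0],[0,0,0],[0,0,0],[0,0,0],[0,0,0]]}'; python3 w.py
python3 -m creep '{"fingers":[0,0,0,0,0],"offset":[[7.4,-2.05,-6.4],[7.4,-2.05,-6.4],[7.4,-2.05,-6.4],[0,0,0],[0,0,0]],"rot":[[0,0,0],[0,0,0],[0,0,0],[0,0,0],[0,0,0]]}'; python3 w.py
```

```text
t: 15.55
tcp_pos: [352.2, -13.3, 185.4]
eef_rot: [-0.383, -2.779, -0.072]
ft_force: [0.7, 0.5, -1.7]
opening: 0.147
t 15.55 tip [473.402 -47.705  97.723] along -64.19738822942057 perp xyz [-0.275 -0.07  -0.298] az,el 164.01677156412228 40.42772700166008 F [ 0.725  0.543 -1.667] M [-0.088 -0.336 -0.012] j [-0.256  0.292 -0.349  1.269  0.01   0.016] op 0.14699937185920423
t: 16.18
tcp_pos: [374.0, -19.3, 166.7]
eef_rot: [-0.383, -2.779, -0.072]
ft_force: [0.7, -0.3, -1.4]
opening: 0.152
t 16.175 tip [495.239 -53.715  79.111] along -93.50973101532566 perp xyz [-0.071 -0.083 -0.062] az,el 164.01964307335476 40.406052362060294 F [ 0.694 -0.34  -1.366] M [-0.179 -0.346  0.036] j [-0.257  0.349 -0.319  1.241  0.01   0.016] op 0.15156040260239087
```

```bash
python3 -m creep '{"fingers":[0,0,0,0],"offset":[[4.4,-1.25,-3.9],[4.4,-1.25,-3.9],[1.5,-0.4,-1.3],[0,0,0]],"rot":[[0,0,0],[0,0,0],[0,0,0],[0,0,0]]}'; python3 w.py
python3 -m creep '{"fingers":[0,0,0],"offset":[[1.5,-0.4,-1.3],[0.7,-0.2,-0.6],[0,0,0]],"rot":[[0,0,0],[0,0,0],[0,0,0]]}'; python3 w.py
```

```text
t: 16.68
tcp_pos: [384.5, -22.3, 157.5]
eef_rot: [-0.383, -2.779, -0.072]
ft_force: [-0.9, -0.4, -0.5]
opening: 0.149
t 16.675 tip [505.74  -56.672  69.892] along -107.79207543753023 perp xyz [-0.111 -0.118 -0.097] az,el 164.01912199339705 40.3968067553878 F [-0.906 -0.407 -0.506] M [-0.143 -0.426 -0.032] j [-0.257  0.377 -0.304  1.228  0.01   0.015] op 0.14943199515207348
t: 17.05
tcp_pos: [386.6, -22.9, 155.7]
eef_rot: [-0.383, -2.78, -0.072]
ft_force: [0.3, 0.2, -1.4]
opening: 0.151
t 17.05 tip [507.959 -57.276  68.155] along -110.67073720064705 perp xyz [-0.016 -0.133  0.016] az,el 164.02169812149614 40.38091059630283 F [ 0.299  0.158 -1.433] M [-0.107 -0.385 -0.009] j [-0.257  0.382 -0.301  1.226  0.01   0.015] op 0.15060347366706206
```

```bash
python3 -m creep '{"fingers":[0,0],"offset":[[1.5,-0.4,-1.3],[0,0,0]],"rot":[[0,0,0],[0,0,0]]}'; python3 -m creep '{"fingers":[0,0],"offset":[[1.1,-0.3,-1],[0,0,0]],"rot":[[0,0,0],[0,0,0]]}'; python3 -m creep '{"fingers":[0,0],"offset":[[1.1,-0.3,-1],[0,0,0]],"rot":[[0,0,0],[0,0,0]]}'; python3 w.py
```

```text
t: 17.3
tcp_pos: [387.2, -23.0, 154.8]
eef_rot: [-0.383, -2.778, -0.072]
ft_force: [-4.5, 1.5, 5.7]
opening: 0.152
t: 17.55
tcp_pos: [387.2, -22.9, 154.6]
eef_rot: [-0.383, -2.776, -0.073]
ft_force: [-7.5, 2.7, 17.9]
opening: 0.146
t: 17.8
tcp_pos: [387.1, -22.9, 154.4]
eef_rot: [-0.382, -2.774, -0.073]
ft_force: [-13.2, 3.1, 30.3]
opening: 0.151
t 17.8 tip [507.932 -57.128  66.121] along -111.92829259424913 perp xyz [-0.971  0.272 -1.209] az,el 164.02503996281888 40.722550752146105 F [-13.211   3.09   30.25 ] M [ 0.959  3.774 -0.043] j [-0.257  0.39  -0.296  1.23   0.01   0.015] op 0.15146579637048035
```

Collar contact: force rose steadily to about 33 N along the tube at the expected depth. I ease off to a light press, hold for a second, and look.

```bash
python3 -m creep '{"fingers":[0,0,0,0,0],"offset":[[-1.1,0.3,1],[-0.6,0.2,0.6],[0,0,0],[0,0,0],[0,0,0]],"rot":[[0,0,0],[0,0,0],[0,0,0],[0,0,0],[0,0,0]]}'; python3 w.py
python3 - <<'E'
from h import *
for n in ['scene','side']: cv2.imwrite(f'pics/{n}10.png',cv2.cvtColor(r.grab_frame(n),cv2.COLOR_RGB2BGR))
a=cv2.imread('pics/side10.png')[170:230,180:280];b=cv2.imread('pics/scene10.png')[120:190,240:320]
cv2.imwrite('pics/c16.png',np.hstack([cv2.resize(a,(500,300),interpolation=2),cv2.resize(b,(300,300),interpolation=2)]))
E
```

```text
t: 18.42
tcp_pos: [387.2, -23.0, 154.7]
eef_rot: [-0.383, -2.777, -0.072]
ft_force: [-5.8, 2.2, 10.3]
opening: 0.151
t 18.425 tip [508.288 -57.28   66.837] along -111.76178683841695 perp xyz [-0.492  0.086 -0.6  ] az,el 164.02136349064097 40.53340498639081 F [-5.793  2.161 10.339] M [ 0.355  1.361 -0.054] j [-0.257  0.387 -0.298  1.227  0.01   0.015] op 0.15081431440243911
```

View pics/c16.png

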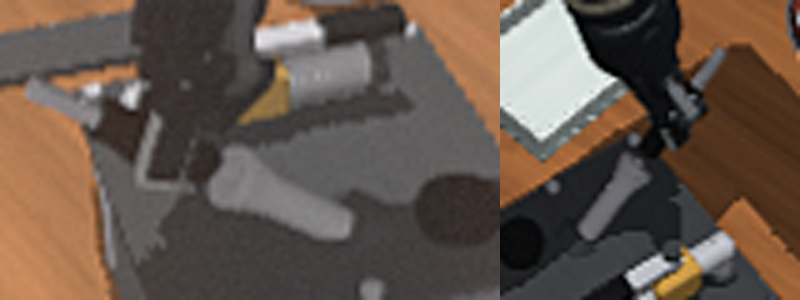

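The collar is seated on the mouth. I hold a bit longer, then draw it out along the axis.

```bash
python3 -m creep '{"fingers":[0,0,0,0,0],"offset":[[0,0,0],[0,0,0],[0,0,0],[0,0,0],[0,0,0]],"rot":[[0,0,0],[0,0,0],[0,0,0],[0,0,0],[0,0,0]]}'
python3 -m creep '{"fingers":[0,0,0,0,0],"offset":[[-3.7,1,3.2],[-7.4,2.05,6.4],[-7.4,2.05,6.4],[-7.4,2.05,6.4],[-7.4,2.05,6.4]],"rot":[[0,0,0],[0,0,0],[0,0,0],[0,0,0],[0,0,0]]}'; python3 w.py
python3 -m creep '{"fingers":[0,0,0,0,0],"offset":[[-7.4,2.05,6.4],[-7.4,2.05,6.4],[-7.4,2.05,6.4],[-7.4,2.05,6.4],[-7.4,2.05,6.4]],"rot":[[0,0,0],[0,0,0],[0,0,0],[0,0,0],[0,0,0]]}'; python3 w.py
python3 -m creep '{"fingers":[0,0,0,0,0],"offset":[[-7.4,2.05,6.4],[-7.4,2.05,6.4],[-7.4,2.05,6.4],[-7.4,2.05,6.4],[0,0,0]],"rot":[[0,0,0],[0,0,0],[0,0,0],[0,0,0],[0,0,0]]}'; python3 w.py
```

```text
t: 19.15
tcp_pos: [387.2, -23.0, 154.7]
eef_rot: [-0.383, -2.777, -0.072]
ft_force: [-4.9, 1.7, 10.6]
opening: 0.153
t: 19.77
tcp_pos: [354.8, -14.1, 183.3]
eef_rot: [-0.383, -2.78, -0.072]
ft_force: [0.5, -0.7, -1.7]
opening: 0.152
t 19.775 tip [476.162 -48.436  95.847] along -67.58973279498781 perp xyz [-0.019 -0.108  0.008] az,el 164.0232898982784 40.36322055537389 F [ 0.453 -0.738 -1.689] M [-0.112 -0.353 -0.017] j [-0.256  0.298 -0.346  1.265  0.01   0.016] op 0.15177658646283285
t: 20.4
tcp_pos: [317.8, -3.8, 215.2]
eef_rot: [-0.383, -2.78, -0.072]
ft_force: [0.5, 0.9, -1.2]
opening: 0.151
t 20.4 tip [439.132 -38.182 127.695] along -17.68489307981267 perp xyz [-0.22  -0.064 -0.233] az,el 164.02251131563582 40.378941558125184 F [ 0.523  0.873 -1.19 ] M [-0.114 -0.364  0.026] j [-0.255  0.201 -0.387  1.321  0.011  0.017] op 0.1513585159738941
t: 21.02
tcp_pos: [288.5, 4.3, 240.8]
eef_rot: [-0.383, -2.78, -0.072]
ft_force: [0.3, 0.8, -2.6]
opening: 0.153
t 21.025 tip [409.884 -30.06  153.375] along 22.07381336968956 perp xyz [-0.126 -0.076 -0.119] az,el 164.0229181278146 40.33927643301159 F [ 0.31   0.827 -2.596] M [-0.146 -0.446  0.026] j [-0.253  0.124 -0.41   1.375  0.011  0.019] op 0.15253829947682018
```

```bash
python3 -m creep '{"fingers":[0,0,0,0,0],"offset":[[-4,1,20],[0,-15,15],[0,-30,0],[0,-40,0],[5,-40,0]],"rot":[[0,0,0],[-2.79,-9.7,0],[-2.79,-9.7,0],[-2.79,-9.7,0],[-2.79,-9.7,0]]}'
python3 - <<'E'
from h import *
o=r.get_obs();A=R.from_rotvec(o['eef_rot']).as_matrix()
tip=A@np.array([-148,-.56,40.7])+o['tcp_pos'];u=A@np.array([.934,.006,-.358])
print(o['tcp_pos'],'tip',tip,'u',u,'el',np.degrees(np.arcsin(u[2])),'to go',np.array([515.5,-319,118])-tip,o['joints'])
for n in ['scene','side']: cv2.imwrite(f'pics/{n}11.png',cv2.cvtColor(r.grab_frame(n),cv2.COLOR_RGB2BGR))
S=cam('scene');D=cam('side')
print('bottle',onz(S,(151,197),0),onz(D,(410,282),0))
E
```

```text
t: 21.65
tcp_pos: [289.0, -111.5, 275.4]
eef_rot: [0.382, 2.783, -0.058]
ft_force: [-0.3, 0.5, -0.8]
opening: 0.151
[ 289.021 -111.503  275.362] tip [ 436.383 -153.227  285.57 ] u [-0.961  0.274  0.031] el 1.783266869673996 to go [  79.117 -165.773 -167.57 ] [-0.79  -0.467 -0.769  0.977  0.167 -0.492]
bottle [ 724.741 -324.576    0.   ] [ 703.127 -353.715    0.   ]
```

View pics/side11.png

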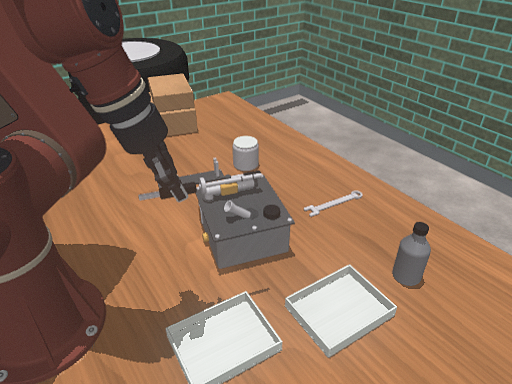

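```bash
python3 -m creep '{"fingers":[0,0,0,0,0],"offset":[[20,-40,-25],[20,-42,-30],[20,-42,-35],[19,-42,-35],[0,0,0]],"rot":[[0,0,0],[0,0,0],[0,0,0],[0,0,0],[0,0,0]]}'
python3 - <<'E'
from h import *
o=r.get_obs();A=R.from_rotvec(o['eef_rot']).as_matrix()
tip=A@np.array([-148,-.56,40.7])+o['tcp_pos'];u=A@np.array([.934,.006,-.358])
print(o['tcp_pos'],'tip',tip,'u',u,'el',np.degrees(np.arcsin(u[2])),'to go',np.array([515.5,-319,118])-tip,o['joints'])
for n in ['scene','side']: cv2.imwrite(f'pics/{n}12.png',cv2.cvtColor(r.grab_frame(n),cv2.COLOR_RGB2BGR))
crop('pics/side12.png','pics/c17.png',220,180,180,140,4)
crop('pics/scene12.png','pics/c18.png',150,90,140,100,5)
E
```

```text
t: 22.38
tcp_pos: [368.3, -276.6, 145.7]
eef_rot: [0.388, 2.795, -0.045]
ft_force: [-1.1, 0.2, 0.2]
opening: 0.151
[ 368.301 -276.581  145.694] tip [ 515.686 -318.688  153.791] u [-0.961  0.276  0.045] el 2.573531284025484 to go [ -0.186  -0.312 -35.791] [-0.953  0.046 -0.765  0.514  0.209 -0.651]
```

View pics/c17.png

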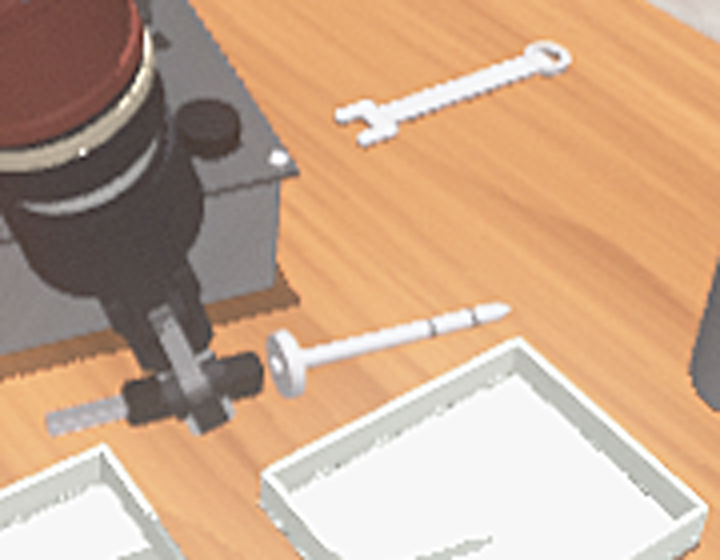

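View pics/c18.png

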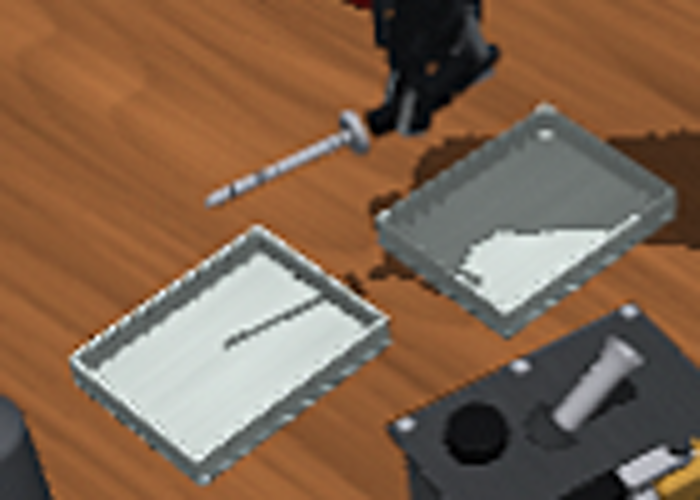

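Run:
```python
from h import *
S=cam('scene');D=cam('side');o=r.get_obs();A=R.from_rotvec(o['eef_rot']).as_matrix()
f=lambda x0,y0,k,p:[x0+(p[0]+.5)/k-.5,y0+(p[1]+.5)/k-.5]
d=lambda *p:(D,f(220,180,4,p)); s=lambda *p:(S,f(150,90,5,p))
tip=tri([d(510,309),s(208,200)]);col=tri([d(297,357),s(345,134)])
u=(col-tip);print(tip,col,np.linalg.norm(u),'el',np.degrees(np.arcsin(u[2]/np.linalg.norm(u))))
c=[tri([d(262,478),s(388,320)]),tri([d(520,342),s(205,472)]),tri([d(706,512),s(72,357)])]
c.append(c[0]+c[2]-c[1]);print(np.array(c),'ctr',(c[0]+c[2])/2,[np.linalg.norm(c[i]-c[i+1]) for i in (0,1)])
# tray model fit
P=np.array([(-90,70,28),(90,70,28),(90,-70,28),(-90,-70,28)],float)
ds=np.array([d(262,478)[1],d(520,342)[1],d(706,512)[1]]);ss=np.array([s(388,320)[1],s(205,472)[1],s(72,357)[1],s(257,230)[1]])
def W(q):
    k,n=np.cos(q[2]),np.sin(q[2]);return np.c_[q[0]+k*P[:,0]-n*P[:,1],q[1]+n*P[:,0]+k*P[:,1],P[:,2]]
fit=least_squares(lambda q:np.r_[(proj(D,W(q)[:3])-ds).ravel(),(proj(S,W(q))-ss).ravel()],[515,-318,0]);print('tray fit',fit.x,np.abs(fit.fun).max())
```

```text
[ 513.373 -317.223  157.803] [ 411.648 -287.546  161.8  ] 106.04176854385791 el 2.1600479575015528
[[ 430.714 -245.392   23.692]
 [ 611.144 -250.215   20.321]
 [ 600.563 -392.136   25.651]
 [ 420.133 -387.313   29.022]] ctr [ 515.638 -318.764   24.671] [np.float64(180.52600298860662), np.float64(142.4143955638203)]
tray fit [ 515.64  -318.885   -0.045] 2.291766906225604
```

```bash
python3 -m creep '{"fingers":[0,0,0,0,0],"offset":[[1,-0.5,-12],[0,0,-16],[0,0,-12],[0,0,-4],[0,0,0]],"rot":[[-0.33,-1.15,0],[-0.33,-1.15,0],[0,0,0],[0,0,0],[0,0,0]]}'
python3 -m creep '{"fingers":[0,0,0],"offset":[[0,0,0],[0,0,0],[0,0,0]],"rot":[[0,0,0],[0,0,0],[0,0,0]]}'
python3 - <<'E'
from h import *
o=r.get_obs();A=R.from_rotvec(o['eef_rot']).as_matrix()
tip=A@np.array([-148,-.56,40.7])+o['tcp_pos'];u=A@np.array([.934,.006,-.358])
print(o['tcp_pos'],'tip',tip,'el',np.degrees(np.arcsin(u[2])))
for n in ['scene','side']: cv2.imwrite(f'pics/{n}13.png',cv2.cvtColor(r.grab_frame(n),cv2.COLOR_RGB2BGR))
crop('pics/side13.png','pics/c19.png',220,180,190,150,4)
crop('pics/scene13.png','pics/c20.png',150,90,180,120,4)
E
```

```text
t: 23.1
tcp_pos: [369.5, -276.9, 106.7]
eef_rot: [0.378, 2.747, -0.062]
ft_force: [0.5, 0.2, -1.0]
opening: 0.153
t: 23.48
tcp_pos: [369.2, -277.4, 106.1]
eef_rot: [0.379, 2.747, -0.062]
ft_force: [0.6, -0.2, -2.0]
opening: 0.149
[ 369.172 -277.374  106.122] tip [ 516.022 -319.222  121.765] el -0.2529741105128451
```

View pics/c19.png

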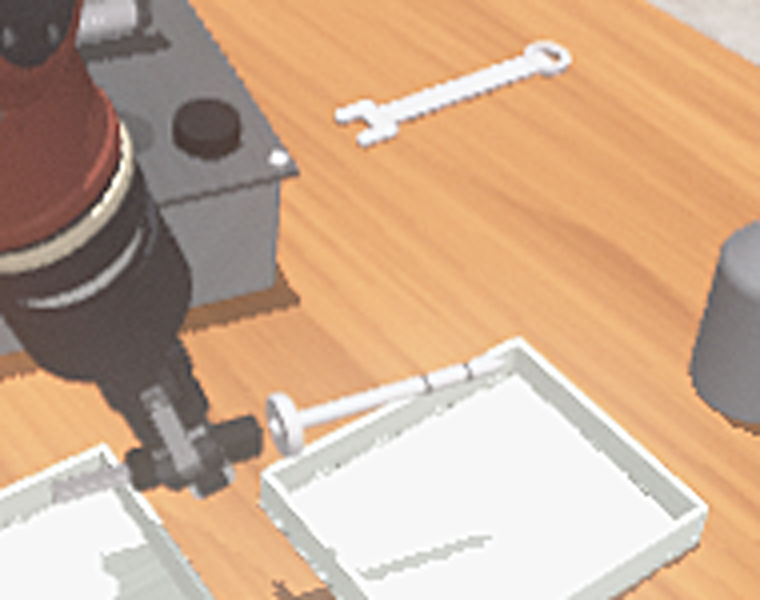

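View pics/c20.png

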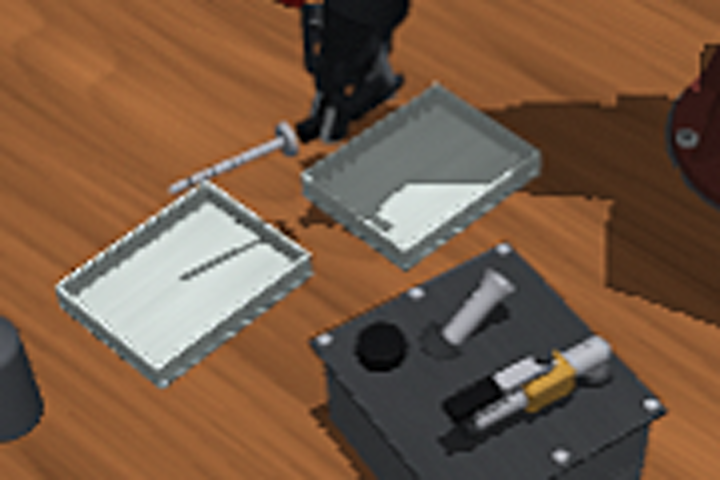

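Run:
```python
from h import *
S=cam('scene');D=cam('side')
f=lambda x0,y0,k,p:[x0+(p[0]+.5)/k-.5,y0+(p[1]+.5)/k-.5]
d=lambda *p:(D,f(220,180,4,p)); s=lambda *p:(S,f(150,90,4,p))
print(tri([d(510,352),s(172,190)]),tri([d(298,417),s(283,142)]))
o=r.get_obs();print(o['joint_velocities'],o['opening'],o['t'])
print(r.hand_in())
```

```text
[ 516.737 -316.478  126.543] [ 411.802 -287.356  122.174]
[-0.002  0.001 -0.002 -0.002 -0.001 -0.002] 0.15167693863231077 23.575
the job is handed in; nothing more can be done
None
```

I finished the whole job in the order asked and handed it in at 23.6 s, with the rod still held over the tray. No verdict is reported.

- **Vent cock:** I pushed the lever with the fingers shut until it hit its stop, at about 15 N where about 2 N turns it. It lay in line with the pipe then and still did in the last picture.
- **Gauge rod:** I gripped it by the handle and lifted it out of the stand. It slid down the guide tube until the collar stopped on the mouth, with a 33 N peak at contact. I then held it there for over a second at about 12 N and drew it straight out.
- **Reading pose:** The tip is over the middle of the right-hand tray, measured at (515.6, -318.9). The arm's own position puts it at (516, -319, 122), about 94 mm above the rim, with the rod within 0.3° of level. The arm was still and the grip firm.
- **Bystanders:** The bottle and spanner looked undisturbed in the last pictures. I did not check the can after the rod went into the tube, but nothing came near it.

**Checks that disagreed:**
- **Tank yaw:** It measured about 2.87 rad, outside the stated 1.0–1.6. I went by the measurement, and the lever and tube both turned out to be where it predicted.
- **Last camera check:** It put the tip at (517, -316, 127) and made the rod about 2° off level. That is roughly within the pixel error over 110 mm, but the two level readings do not match exactly.

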